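# Switch a test box off along its row of guarded toggles

## Robot

A 6-joint arm with a two-finger parallel gripper is mounted at the origin on a cart in front of the work surface, level with it; the furniture and walls round the work are solid. World frame = base frame: x ahead of the robot, y to its left, z up, the work surface at z = 0. Lengths are in m, angles in degrees, forces in N, time in s.
With the tool pointing down it reaches from about 0.4 to 0.825 m from the base axis. Payload 7 kg.
Tool frame: the origin (TCP) lies on the centre line of the jaws, within the pads' length; the fingertips stand 19 mm ahead of it and the grasp point (between the pads) is the TCP (r.tip_extent is the distance from the TCP to the fingertips, in m); z points along the fingers, y is the line along which they close (so a half turn about z gives the same grasp; the last joint's range is limited). The gripper opens to 88 mm and grips with 3 to 60 N. Pads are 19 mm wide; open, the fingers measure 130 mm over their backs; the gripper's body (78 mm by 193 mm) begins 47 mm behind the grasp point.
Start: joints at [88.7, 20.546, 0.682, 0, -70.136, -16.507], TCP at [0.206, 0.643, 0.246] pointing down, gripper open.
Joint ranges: [-176.03, 176.03], [-82.01, 121.73], [-58.28, 71.71], [-173.87, 95.51], [-174.79, -0.11], [-173.66, 173.66]. Speed limits (degrees/s): [136.94, 136.94, 172.46, 180, 180, 180].

## Interface

Orientations are given as [roll, pitch, yaw] about the fixed x, y, z axes, in that order (R = Rz(yaw) Ry(pitch) Rx(roll)).
In Python, from plant import r gives the robot as it stands. The module is installed in compiled form; this text tells all that it offers.
- The arm moves only by the tool jog_arm, never from a script. Its argument "deltas" is a list that holds one entry, the list of rows, each a list of 5 numbers: the opening, from -1 (shut) to 1 (fully open), then the shift along the world's x, y, z in cm, then the turn about the world's z in rad. In form: [[[claw, dx, dy, dz, turn], ...]]. A call has 1 to 8 rows; each row shifts and turns the commanded pose from where the row before left it; what a row does not reach is not made up. A row lasts 1/8 s, in which the tool goes at most 62.5 mm and 10.7 degrees, less where a joint would pass 70% of its speed; a pose out of reach is approached as far as the arm can. A call with a gripper value outside its range is refused whole. The fingers move at their own pace and stop on an object; "force" is the grip in N (left out, the last holds). Time passes only in rows, so rows that do not move let the fingers close. It gives the time, the measured TCP pose, the force, the opening and the grip force at its end, in the units of the state.
- r.get_state(): the state, without advancing time (a new reading comes with each control period).
- r.capture(name): name is "scene" or "top"; returns the picture (400x640x3 uint8, blue, green, red); there is no depth.
- r.camera_info(name): a dict with "fx", "fy", "cx", "cy" (pixels), "view" (4x4, takes a point from world to camera coordinates). Camera axes: x right, y up, looking along -z (the intrinsics and any distortion apply to the point x, -y, -z); pixel columns grow to the right and rows downward; lengths in m; the calibration is good to about 2 mm. A picture is of the moment at which its call begins. camera_info takes no time and is no camera call.
- r.close_job(): hands the job in; it is judged then, once.
The state is a dict: "time_s": time; "joints": joint angles; "qd": joint speeds; "joint_torque": joint torques, N m; "tcp_pos": TCP position; "eef_rot": TCP orientation; "contact_force": force on the tool from outside, world axes, zero at the start; "moment": the same for the moment, N m; "gripper_width": finger opening in m; "gripper_force": force on a finger pad.
Only numpy, scipy, OpenCV 4.12 (cv2) and the standard library are available. Lean on these libraries where they do the work, as an engineer would, in place of code of your own. Each camera call takes 0.05 s, during which the arm holds its last target. There are 200 camera calls.

## Task

Power the grey test box down: beginning at the amber lamp, run a fingertip along the row of raised red switch guards and fold each one fully shut over its toggle, in the order in which they stand. Keep a light touch: the box must stay where it stands and not be lifted, and the things lying round it are left alone. Finish with the hand clear.

Things in the scene. Friction and masses are not known exactly. Their poses are not given: they have to be found in the camera images.
- panel: grey plastic control box with a screwed lid, 150 x 190 x 57 mm, 1.4 to 2.1 kg, loose on the bench (it may slide if pushed sideways with over 5 N). Origin at its underside; body from x = -68 to +82 mm, y +-95 mm; flat lid at z = 57 mm. Three guarded toggle switches stand in a row on the lid at x = +10 mm, running from guard 1 at the +y end toward -y
- amber_lamp (a point): top of the amber lamp (dome, 15 mm across), 11 mm above the lid; it stands beside guard 1, on the robot's side of the row, and marks the end where the row begins. The lamps beside guards 2 and 3 are smaller and green
- guard_1 (a joint): opening angle of red guard 1, rad: 0 = shut flat over its toggle, against its hard stop; 1.2 to 1.5 = raised, as found. The hinge rubs with 0.05 N m (about 1.5 N at the free end), so the guard stays where it is left. Guard 1 stands beside the amber lamp, 2 and 3 follow; hinges 58 mm apart
- hinge_1 (a point): centre of guard 1's hinge pin, 20 mm above the lid, at the guard's end nearer the start of the row; the pin lies across the row (along the box's x). The guard, a red channel 19 mm wide, reaches 43 mm from the pin; its smooth outer face lies 7 mm off the pin: on top and level when shut, toward the start of the row when raised
- nose_1 (a point): point on the outer face of guard 1, on its centre line, 40 mm from the hinge pin and 3 mm short of the free end; it swings with the guard. Shut, it lies 27 mm above the lid
- guard_2 (a joint): opening angle of red guard 2, rad: 0 = shut flat over its toggle, against its hard stop; 1.2 to 1.5 = raised, as found. The hinge rubs with 0.05 N m (about 1.5 N at the free end), so the guard stays where it is left. Guard 1 stands beside the amber lamp, 2 and 3 follow; hinges 58 mm apart
- hinge_2 (a point): centre of guard 2's hinge pin, 20 mm above the lid, at the guard's end nearer the start of the row; the pin lies across the row (along the box's x). Guard and holder are like those of guard 1
- nose_2 (a point): point on the outer face of guard 2, on its centre line, 40 mm from the hinge pin and 3 mm short of the free end; it swings with the guard. Shut, it lies 27 mm above the lid
- guard_3 (a joint): opening angle of red guard 3, rad: 0 = shut flat over its toggle, against its hard stop; 1.2 to 1.5 = raised, as found. The hinge rubs with 0.05 N m (about 1.5 N at the free end), so the guard stays where it is left. Guard 1 stands beside the amber lamp, 2 and 3 follow; hinges 58 mm apart
- hinge_3 (a point): centre of guard 3's hinge pin, 20 mm above the lid, at the guard's end nearer the start of the row; the pin lies across the row (along the box's x). Guard and holder are like those of guard 1
- nose_3 (a point): point on the outer face of guard 3, on its centre line, 40 mm from the hinge pin and 3 mm short of the free end; it swings with the guard. Shut, it lies 27 mm above the lid
- screwdriver: small black and yellow precision screwdriver, 15 x 86 x 15 mm, lying loose near the box, not to be disturbed; origin at its underside
- cell: green sleeved round battery cell, 18 x 67 mm, lying loose near the box, not to be disturbed; origin at its underside
- flux_bottle: white bottle with an orange band, 52 mm across, 158 mm high, standing loose beyond the box, not to be disturbed; origin at its underside

How it is judged:
By the outcome, as a careful person would: the job done as asked, in the order asked, and still so for the second after the job is handed in, with the robot touching nothing.
It also fails if it takes over 48 s, if anything falls off the work surface, if the arm or the gripper's body presses on something with over 40 N, if the wrist force passes 120 N, or if a joint passes its speed limit or range.

## Working session

There is one attempt and no reset: what is moved stays moved. The work goes in short steps, Python scripts to look and compute and a tool call to move; the robot and the scene stay as the last step left them, time stands still between calls to the robot, and variables do not carry over. Pictures are saved under pics/ and viewed, at most 10 in all, crops included, and the job is handed in when it is done.

Besides the shell and the picture viewer there is one more tool, called after "Emit:" as name([rows], argument=value, ...), one row to a line, values as JSON. jog_arm: Moves the arm, as the interface text tells. Its arguments: {"type":"object","properties":{"deltas":{"type":"array"},"force":{"type":"number"}},"required":["deltas"]}

```bash
mkdir -p pics
python3 - <<'E'
from plant import r
import cv2,json
for n in("scene","top"):
    cv2.imwrite(f"pics/{n}0.png",r.capture(n)); c=r.camera_info(n); print(n,{k:(v.tolist() if hasattr(v,'tolist') else v) for k,v in c.items()})
print(r.get_state(), r.tip_extent)
E
```

```text
scene {'fx': 490.14607469888205, 'fy': 490.14607469888205, 'cx': 317.5949788425726, 'cy': 198.62277225725256, 'view': [[0.8331529486407895, -0.5530424691727113, -0.0004375642913748495, -0.47296149303720736], [0.3514184411471222, 0.5287971062933013, 0.7725792513377238, -0.290298833923909], [-0.4270377540603232, -0.6438304494718946, 0.6349181907458102, -0.6612106195586981], [0.0, 0.0, 0.0, 1.0]]}
top {'fx': 382.18740118324797, 'fy': 382.18740118324797, 'cx': 317.60129763596746, 'cy': 206.69778745300036, 'view': [[-0.009104133031536564, -0.9997629210127863, -0.019779194364919154, 0.039964196363787174], [0.9972240719743238, -0.010539271585244026, 0.07370938901796156, -0.5626745775518636], [-0.0739003723718143, -0.01905322866166349, 0.9970836020318826, -0.8978125647183385], [0.0, 0.0, 0.0, 1.0]]}
{'time_s': 0.1, 'joints': array([ 8.86989158e+01,  2.05890695e+01,  6.37403603e-01, -1.75189833e-02,
       -7.01357654e+01, -1.65066912e+01]), 'qd': array([ 0.04024068, -0.10613984,  0.15248075,  0.13106512, -0.01250882,
       -0.07013557]), 'joint_torque': array([-1.75677334e-03, -5.84162879e+01,  2.93753546e+01,  7.01557383e+00,
        1.02070521e-02, -4.21512527e-05]), 'tcp_pos': array([0.20633299, 0.64224825, 0.24468511]), 'eef_rot': array([ 1.79911492e+02, -9.05302453e-03, -1.78137339e+01]), 'contact_force': array([-0.85396777, -0.5758476 ,  0.28499956]), 'moment': array([0.00677878, 0.00263587, 0.00789853]), 'gripper_force': 0.0, 'gripper_width': 0.08771659130309718} 0.019
```

View pics/scene0.png

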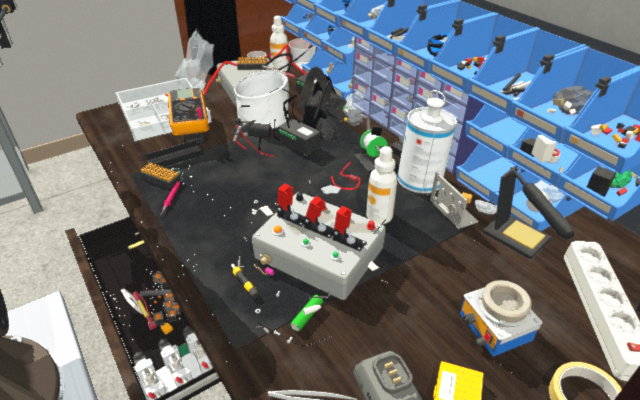

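View pics/top0.png

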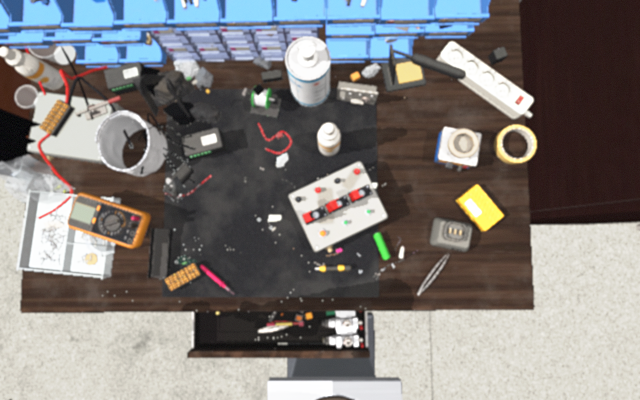

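Run:
```python
import cv2,numpy as np
a=cv2.imread("pics/scene0.png")[170:310,240:400]; b=cv2.imread("pics/top0.png")[150:260,275:400]
cv2.imwrite("pics/ca.png",cv2.resize(a,None,fx=5,fy=4.2*5/4.2*0+4.2,interpolation=2)) if 0 else cv2.imwrite("pics/ca.png",cv2.resize(a,None,fx=4,fy=4,interpolation=2))
cv2.imwrite("pics/cb.png",cv2.resize(b,None,fx=5,fy=5,interpolation=2))
```

```text
(no output)
```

View pics/ca.png

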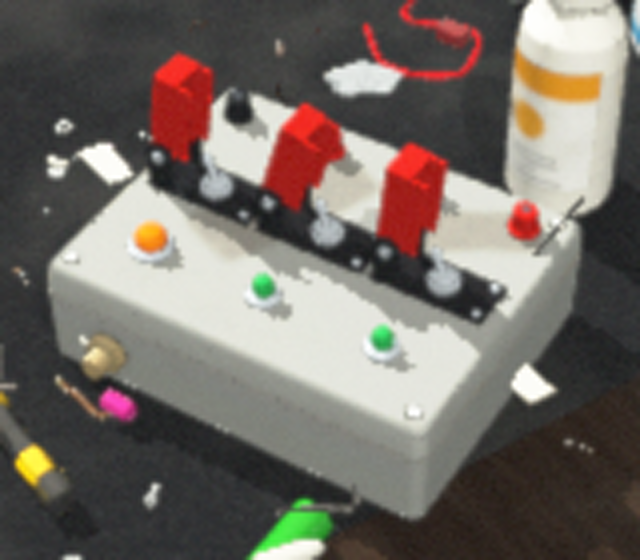

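View pics/cb.png

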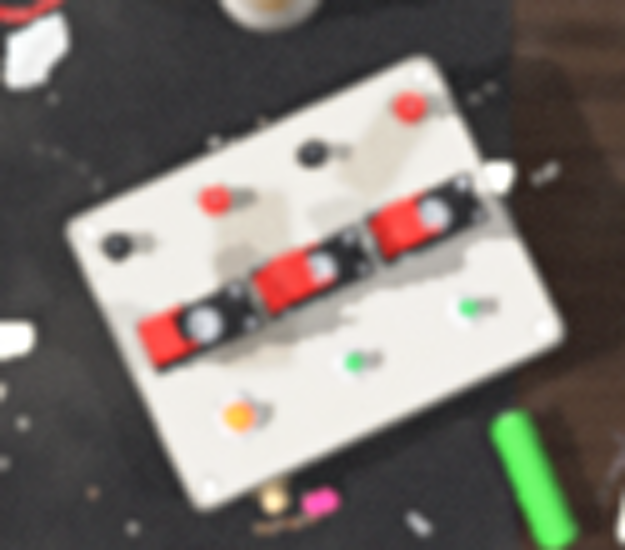

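```bash
cat > h.py <<'E'
import numpy as np
from scipy.optimize import least_squares
from plant import r
C={n:r.camera_info(n) for n in("scene","top")}
def proj(n,P):
    c=C[n];V=np.array(c["view"]);p=np.atleast_2d(P)@V[:3,:3].T+V[:3,3]
    return np.c_[c["cx"]+c["fx"]*p[:,0]/-p[:,2],c["cy"]-c["fy"]*p[:,1]/-p[:,2]]
def S(u,v):return np.array([(u+.5)/4-.5+240,(v+.5)/4-.5+170])
def T(u,v):return np.array([(u+.5)/5-.5+275,(v+.5)/5-.5+150])
def tri(s,t):
    f=lambda P:np.r_[proj("scene",P)[0]-s,proj("top",P)[0]-t]
    q=least_squares(f,[.6,0,.06]);return q.x,np.abs(q.fun).max()
def W(p,L):
    c,s=np.cos(p[2]),np.sin(p[2]);L=np.atleast_2d(L)
    return np.c_[p[0]+c*L[:,0]-s*L[:,1],p[1]+s*L[:,0]+c*L[:,1],L[:,2]+p[3]]
E
python3 - <<'E'
from h import *
for k,s,t in[("amber",(150,236),(238,415)),("g2",(263,284),(356,361)),("g3",(382,337),(470,307)),("screwA",(414,411),(544,327)),("screwB",(70,258),(210,486)),("end1",(182,76),(160,340)),("end2",(308,122),(278,285)),("end3",(415,161),(393,230))]:
    x,e=tri(S(*s),T(*t));print(k,x.round(4),round(e,2))
# pose fit: lid outline corners (top) + scene lid corners
Lc=np.array([[82,95,57],[82,-95,57],[-68,-95,57],[-68,95,57]])/1e3
tp=np.array([T(65,226),T(432,55),T(566,338),T(203,510)])
Sc=np.array([[-68,-95,57],[-68,-95,0],[-68,95,57]])/1e3
sp=np.array([S(418,443),S(414,520),S(48,268)])
f=lambda p:np.r_[(proj("top",W(p,Lc))-tp).ravel(),(proj("scene",W(p,Sc))-sp).ravel()]
for z in(0,1):
    g=(lambda p:f(np.r_[p[:3],0])) if z==0 else f
    q=least_squares(g,[.6,0,.42,0][:3+z]);p=np.r_[q.x,[0]*(1-z)]
    print(p.round(4),np.rad2deg(p[2]).round(2),q.fun.round(1))
    if z==0:
        for i in range(3):
            print(i+1)
            x=least_squares(lambda h:0*h,[0.]).x
E
```

```text
amber [0.4999 0.024  0.0647] 0.26
g2 [ 0.5238 -0.0299  0.0667] 0.33
g3 [ 0.548  -0.0822  0.066 ] 0.3
screwA [ 0.5391 -0.1168  0.0588] 0.19
screwB [0.4675 0.0372 0.0582] 0.34
end1 [0.5349 0.0553 0.1169] 1.02
end2 [0.5621 0.0021 0.1148] 2.81
end3 [ 0.5837 -0.047   0.1179] 2.17
[ 0.5562 -0.015   0.428   0.    ] 24.52 [-1.  -1.1 -0.4 -1.5  1.   0.3 -1.3  1.1  1.1 -0.7  0.9  3.2 -2.2 -1.2]
1
2
3
[ 5.563e-01 -1.490e-02  4.280e-01 -2.000e-04] 24.52 [-1.1 -1.1 -0.4 -1.5  1.   0.3 -1.3  1.   1.1 -0.7  0.9  3.2 -2.2 -1.2]
```

```bash
cat > fit.py <<'E'
from h import *
import cv2
from scipy.optimize import differential_evolution
pose=np.array([.5562,-.015,np.deg2rad(24.45),0])
K=4; win={"scene":(270,178,90,65),"top":(296,178,72,50)}; M={}
for n,(x,y,w,hh) in win.items():
    i=cv2.imread(f"pics/{n}0.png")[y:y+hh,x:x+w].astype(int)
    i=cv2.resize(i.astype(np.uint8),None,fx=K,fy=K,interpolation=2).astype(int)
    M[n]=((i[...,2]>110)&(i[...,2]>2*i[...,1])&(i[...,2]>2*i[...,0]))
    if n=="top": M[n][:9*K]=0
    if n=="scene": M[n][:, 86*K:]=0
def model(n,p):
    x,y,w,hh=win[n];m=np.zeros((hh*K,w*K),np.uint8)
    for i in range(3):
        a=p[1+i];P=[]
        for dx in(-.0095,.0095):
            for l in(.004,.043):
                for o in(.007,p[4]):
                    P.append([.01+p[5]+dx,p[0]-.058*i-(l*np.cos(a)-o*np.sin(a)),.077+l*np.sin(a)+o*np.cos(a)])
        u=(proj(n,W(pose,P))-[x,y]+.5)*K-.5
        cv2.fillConvexPoly(m,cv2.convexHull(u.round().astype(np.int32)),1)
    return m>0
def cost(p): return -sum((model(n,p)&M[n]).sum()/(model(n,p)|M[n]).sum() for n in M)
if __name__=="__main__":
    q=differential_evolution(cost,[(.065,.095),(1.1,1.6),(1.1,1.6),(1.1,1.6),(-.012,.004),(-.004,.004)],seed=1,maxiter=60,popsize=10)
    print(q.x.round(4),q.fun)
    V=[]
    for n in M:
        a=np.zeros(M[n].shape+(3,),np.uint8);a[...,2]=255*M[n];a[...,1]=255*model(n,q.x);V.append(cv2.copyMakeBorder(a,0,260-a.shape[0],0,360-a.shape[1],0))
    cv2.imwrite("pics/fit.png",np.hstack(V))
    b=cv2.imread("pics/scene0.png")[140:230,350:420];t=cv2.imread("pics/top0.png")[110:170,295:365]
    cv2.imwrite("pics/bot.png",np.hstack([cv2.resize(b,(350,450)),cv2.resize(t,(420,450))]))
E
python3 fit.py
```

```text
[ 7.5700e-02  1.4861e+00  1.3684e+00  1.5190e+00 -9.1000e-03 -3.0000e-04] -1.5175932124804667
```

View pics/fit.png

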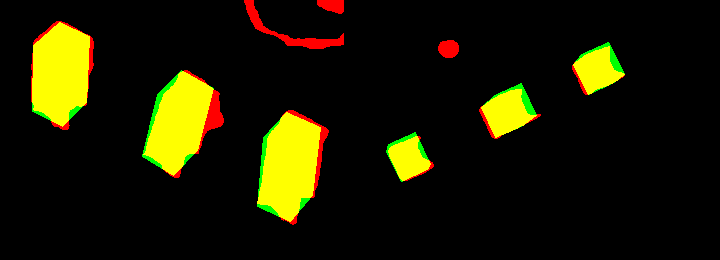

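View pics/bot.png

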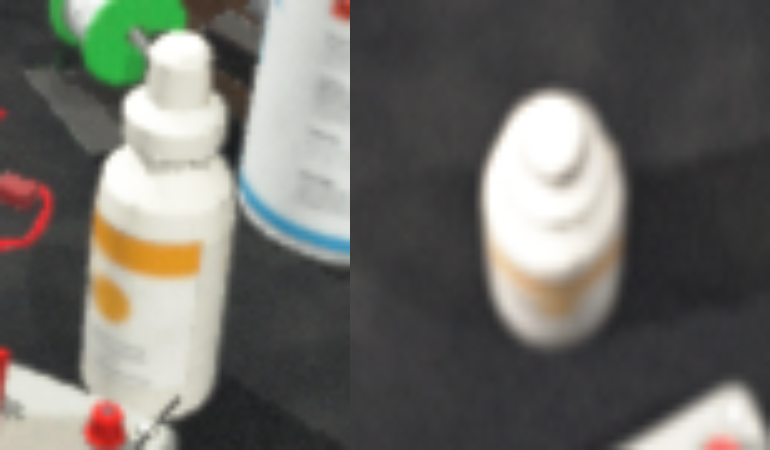

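Run:
```python
from h import *
pose=np.array([.5562,-.015,np.deg2rad(24.45),0])
x,e=tri(np.array([386,148.]),np.array([328.7,127.3]));d=x[:2]-pose[:2];c,s=np.cos(pose[2]),np.sin(pose[2])
print("bottle",x,e,"local",c*d[0]+s*d[1],-s*d[0]+c*d[1])
print("row dir",s,-c)
prev=None
for i in range(3):
  y0=.076-.058*i
  rows=[(-.020,.033,.04),(-.020,.033,0)] if i==0 else []
  rows+=[(33e-3*np.cos(a)-7e-3*np.sin(a),33e-3*np.sin(a)+7e-3*np.cos(a),0) for a in np.deg2rad([85,60,40,20,8,0])]
  for S_,h,up in rows:
    p=W(pose,[.008,y0-S_+.0095,.077+h+up+.019])[0]
    print(i+1,p.round(4), "" if prev is None else ((p-prev)*100).round(2)); prev=p
```

```text
bottle [0.71763934 0.00698117 0.1607612 ] 0.23668049504908595 local 0.15605989576035373 -0.046809622211475985
row dir 0.4138989938414348 -0.9103228124665711
1 [0.5198 0.0844 0.169 ] 
1 [0.5198 0.0844 0.129 ] [ 0.  0. -4.]
1 [0.5264 0.0699 0.1295] [ 0.66 -1.45  0.05]
1 [0.5324 0.0566 0.1281] [ 0.6  -1.32 -0.14]
1 [0.5367 0.0472 0.1226] [ 0.43 -0.94 -0.55]
1 [0.5399 0.0401 0.1139] [ 0.32 -0.71 -0.87]
1 [0.5412 0.0373 0.1075] [ 0.13 -0.28 -0.63]
1 [0.5418 0.0361 0.103 ] [ 0.05 -0.12 -0.45]
2 [0.5504 0.0171 0.1295] [ 0.87 -1.9   2.65]
2 [0.5564 0.0038 0.1281] [ 0.6  -1.32 -0.14]
2 [ 0.5607 -0.0056  0.1226] [ 0.43 -0.94 -0.55]
2 [ 0.5639 -0.0127  0.1139] [ 0.32 -0.71 -0.87]
2 [ 0.5652 -0.0155  0.1075] [ 0.13 -0.28 -0.63]
2 [ 0.5658 -0.0167  0.103 ] [ 0.05 -0.12 -0.45]
3 [ 0.5744 -0.0357  0.1295] [ 0.87 -1.9   2.65]
3 [ 0.5804 -0.049   0.1281] [ 0.6  -1.32 -0.14]
3 [ 0.5847 -0.0584  0.1226] [ 0.43 -0.94 -0.55]
3 [ 0.588  -0.0655  0.1139] [ 0.32 -0.71 -0.87]
3 [ 0.5892 -0.0683  0.1075] [ 0.13 -0.28 -0.63]
3 [ 0.5898 -0.0695  0.103 ] [ 0.05 -0.12 -0.45]
```

Emit:
jog_arm([
  [[-1,1.9,-3.5,0,-0.104],[-1,1.9,-3.5,0,-0.104],[-1,1.9,-3.5,0,-0.104],[-1,1.9,-3.5,0,-0.104],[-1,1.9,-3.5,0,-0.104],[-1,1.9,-3.5,0,-0.104],[-1,1.9,-3.5,0,-0.104],[-1,1.9,-3.5,0,-0.104]],
], force=20)

```text
time_s: 1.1
tcp_pos: [0.3587, 0.3613, 0.2454]
eef_rot: [180.0, -0.0, -65.7]
contact_force: [0.4, 0.7, -0.0]
gripper_width: 0.0132
gripper_force: 0.0
```

Emit:
jog_arm([
  [[-1,2,-3.4,0,0],[-1,2,-3.4,0,0],[-1,2,-3.4,0,0],[-1,2,-3.4,0,0],[-1,2,-3.4,0,0],[-1,2,-3.4,0,0],[-1,2,-3.4,0,0],[-1,0,0,0,0]],
])

```text
time_s: 2.1
tcp_pos: [0.4989, 0.1227, 0.245]
eef_rot: [179.9, -0.0, -65.7]
contact_force: [-1.3, 0.4, 0.0]
gripper_width: 0.0008
gripper_force: 0.0
```

Emit:
jog_arm([
  [[-1,1,-1.9,-1.6,0],[-1,1.1,-1.9,-2,0],[-1,0,0,-3,0],[-1,0,0,-3,0],[-1,0,0,-2,0],[-1,0,0,0,0]],
])

```text
time_s: 2.85
tcp_pos: [0.5182, 0.0866, 0.1281]
eef_rot: [179.8, -0.0, -65.5]
contact_force: [-0.2, 0.1, 0.5]
gripper_width: 0.0003
gripper_force: 0.0
```

Run:
```python
from plant import r
import cv2,numpy as np
a=r.capture("scene")[150:290,230:400]; b=r.capture("top")[140:260,270:400]
cv2.imwrite("pics/c1.png",np.hstack([cv2.resize(a,(425,350),interpolation=2),cv2.resize(b,(375,350),interpolation=2)]))
```

```text
(no output)
```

View pics/c1.png

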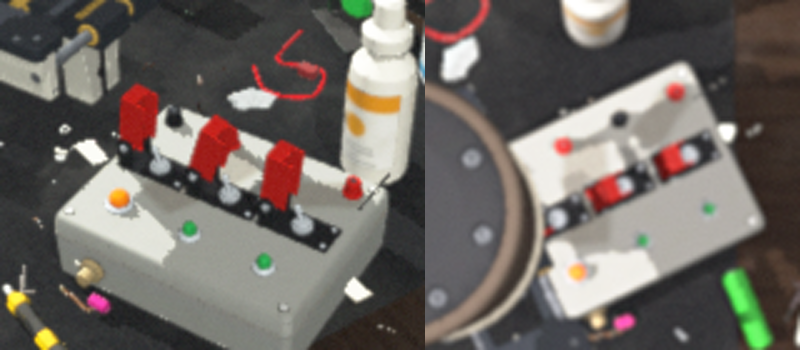

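Run:
```python
from h import *
import cv2
p=proj("scene",[[.5182,.0866,.109],[.5182,.0866,.128]]);print(p,(p-[230,150])*2.5)
cv2.imwrite("pics/c2.png",cv2.resize(r.capture("scene")[90:230,170:330],(800,600),interpolation=2)[:, :])
```

```text
[[267.30703361 186.32124252]
 [266.59439703 177.75256029]] [[93.26758401 90.8031063 ]
 [91.48599258 69.38140072]]
```

View pics/c2.png

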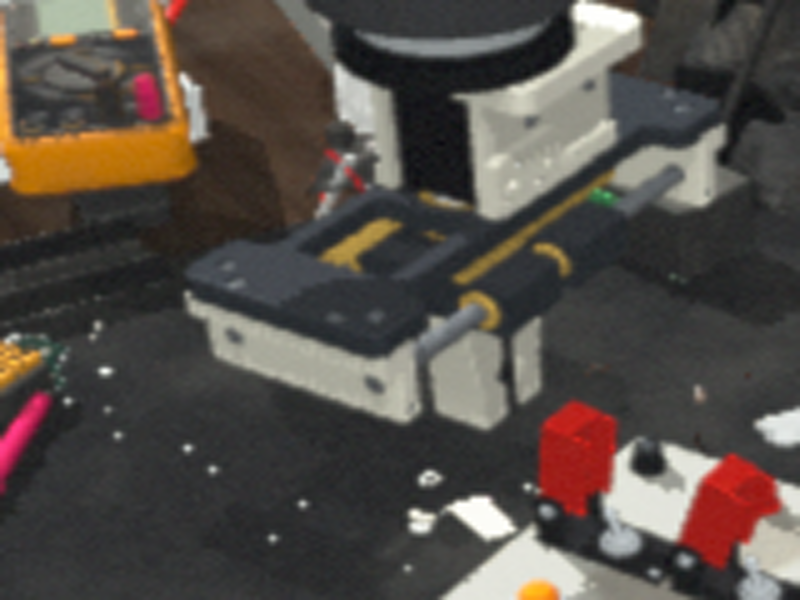

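Emit:
jog_arm([
  [[-1,0.35,-0.75,0,0],[-1,0.35,-0.75,0,0],[-1,0.3,-0.65,0,0],[-1,0.3,-0.65,-0.1,0],[-1,0,0,0,0]],
])

```text
time_s: 3.62
tcp_pos: [0.5326, 0.058, 0.1284]
eef_rot: [180.0, -0.0, -65.5]
contact_force: [-0.6, 0.2, -0.0]
gripper_width: 0.0003
gripper_force: 0.0
```

Emit:
jog_arm([
  [[-1,0.2,-0.5,-0.25,0],[-1,0.2,-0.45,-0.3,0],[-1,0.15,-0.35,-0.4,0],[-1,0.15,-0.35,-0.45,0],[-1,0.1,-0.2,-0.3,0],[-1,0.05,-0.1,-0.3,0],[-1,0,0,0,0]],
])

```text
time_s: 4.5
tcp_pos: [0.5405, 0.039, 0.1081]
eef_rot: [179.9, 0.0, -65.5]
contact_force: [-0.8, -0.5, -0.1]
gripper_width: 0.0002
gripper_force: 0.1
```

Emit:
jog_arm([
  [[-1,0.1,-0.2,-0.2,0],[-1,0,0,-0.2,0],[-1,0,0,-0.1,0],[-1,0,0,0,0]],
])

```text
time_s: 5.0
tcp_pos: [0.5418, 0.037, 0.1035]
eef_rot: [180.0, -0.0, -65.5]
contact_force: [-0.6, -0.6, 2.1]
gripper_width: 0.0002
gripper_force: 0.8
```

Emit:
jog_arm([
  [[-1,0,0,-0.05,0],[-1,0,0,-0.05,0],[-1,0,0,0,0]],
])

```text
time_s: 5.38
tcp_pos: [0.5418, 0.037, 0.1033]
eef_rot: [-180.0, -0.0, -65.5]
contact_force: [-3.3, -0.7, 8.7]
gripper_width: 0.0004
gripper_force: 4.7
```

Emit:
jog_arm([
  [[-1,0,0,0.6,0],[-1,0,0,1.0,0],[-1,0,0,1.0,0],[-1,0.3,-0.75,0,0],[-1,0.35,-0.75,0,0],[-1,0.35,-0.75,0,0],[-1,0.35,-0.75,-0.1,0],[-1,0,0,0,0]],
])

```text
time_s: 6.38
tcp_pos: [0.5555, 0.0065, 0.1271]
eef_rot: [180.0, 0.0, -65.5]
contact_force: [-0.3, -0.3, 0.1]
gripper_width: 0.0006
gripper_force: 0.0
```

Run:
```python
from plant import r
import cv2,numpy as np
a=r.capture("scene")[150:290,230:400]
cv2.imwrite("pics/c3.png",cv2.resize(a,(680,560),interpolation=2))
```

```text
(no output)
```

View pics/c3.png

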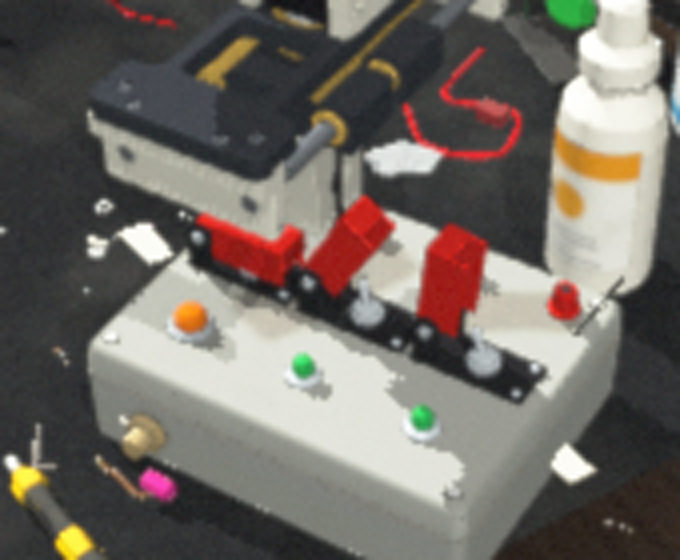

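Guard 1 lies shut at (245,255), guard 2 is half folded at (350,245), and the box has not moved.

Emit:
jog_arm([
  [[-1,0.25,-0.55,-0.2,0],[-1,0.2,-0.5,-0.3,0],[-1,0.2,-0.45,-0.45,0],[-1,0.2,-0.4,-0.45,0],[-1,0.1,-0.3,-0.4,0],[-1,0.05,-0.1,-0.3,0],[-1,0,0,-0.15,0],[-1,0,0,0,0]],
])

```text
time_s: 7.42
tcp_pos: [0.5654, -0.016, 0.105]
eef_rot: [180.0, -0.0, -65.5]
contact_force: [-0.3, -0.1, 0.4]
gripper_width: 0.0006
gripper_force: 0.1
```

Emit:
jog_arm([
  [[-1,0,0,-0.1,0],[-1,0,0,-0.05,0],[-1,0,0,0,0]],
])

```text
time_s: 7.8
tcp_pos: [0.5655, -0.0159, 0.1036]
eef_rot: [-180.0, -0.0, -65.5]
contact_force: [-0.1, -1.9, 1.4]
gripper_width: 0.0005
gripper_force: 0.9
```

Emit:
jog_arm([
  [[-1,0,0,-0.05,0],[-1,0,0,-0.05,0],[-1,0,0,0,0]],
])

```text
time_s: 8.18
tcp_pos: [0.5655, -0.0159, 0.1033]
eef_rot: [-180.0, -0.0, -65.5]
contact_force: [-3.0, -1.4, 8.6]
gripper_width: 0.0003
gripper_force: 4.3
```

Emit:
jog_arm([
  [[-1,0,0,0.6,0],[-1,0,0,1.0,0],[-1,0,0,1.0,0],[-1,0.35,-0.8,0,0],[-1,0.35,-0.8,0,0],[-1,0.35,-0.8,0,0],[-1,0.35,-0.75,-0.1,0],[-1,0,0,0,0]],
])

```text
time_s: 9.18
tcp_pos: [0.5795, -0.0481, 0.1271]
eef_rot: [180.0, 0.0, -65.5]
contact_force: [-0.3, -0.1, -0.2]
gripper_width: 0.0007
gripper_force: 0.0
```

Emit:
jog_arm([
  [[-1,0.25,-0.55,-0.2,0],[-1,0.2,-0.5,-0.3,0],[-1,0.2,-0.45,-0.45,0],[-1,0.2,-0.4,-0.45,0],[-1,0.1,-0.2,-0.4,0],[-1,0.05,-0.1,-0.3,0],[-1,0,0,-0.2,0],[-1,0,0,0,0]],
])

```text
time_s: 10.18
tcp_pos: [0.5895, -0.0695, 0.1045]
eef_rot: [180.0, -0.0, -65.5]
contact_force: [0.7, 0.2, 0.5]
gripper_width: 0.0006
gripper_force: 0.0
```

Emit:
jog_arm([
  [[-1,0,0,-0.1,0],[-1,0,0,-0.05,0],[-1,0,0,0,0]],
])

```text
time_s: 10.55
tcp_pos: [0.5896, -0.0695, 0.1035]
eef_rot: [-180.0, -0.0, -65.5]
contact_force: [-0.7, -2.4, 4.1]
gripper_width: 0.0004
gripper_force: 2.3
```

Emit:
jog_arm([
  [[-1,0,0,-0.05,0],[-1,0,0,-0.02,0],[-1,0,0,0,0]],
])

```text
time_s: 10.92
tcp_pos: [0.5896, -0.0695, 0.1034]
eef_rot: [-180.0, -0.0, -65.5]
contact_force: [-2.9, -0.7, 10.0]
gripper_width: 0.0003
gripper_force: 4.8
```

Emit:
jog_arm([
  [[-1,0,0,0.6,0],[-1,0,0,1.5,0],[-1,0,0,4,0],[-1,0,0,4,0],[-1,-2,4,3,0],[-1,-3,5,0,0],[-1,-3,5,0,0],[-1,-3,5,0,0]],
])

```text
time_s: 11.92
tcp_pos: [0.4784, 0.1221, 0.2344]
eef_rot: [-179.9, 0.0, -65.5]
contact_force: [0.1, 1.3, 0.0]
gripper_width: 0.0001
gripper_force: 0.0
```

Emit:
jog_arm([
  [[-1,-2,5,0,0],[-1,-2,5,0,0],[-1,0,0,0,0],[-1,0,0,0,0]],
])

```text
time_s: 12.42
tcp_pos: [0.4393, 0.2209, 0.2338]
eef_rot: [-180.0, 0.0, -65.4]
contact_force: [-0.1, -0.1, 0.0]
gripper_width: 0.0004
gripper_force: 0.0
```

Run:
```python
from plant import r
import cv2,numpy as np
a=r.capture("scene")[150:320,220:400]; b=r.capture("top")[110:290,270:420]
cv2.imwrite("pics/c4.png",np.hstack([cv2.resize(a,(450,425),interpolation=2),cv2.resize(b,(350,425),interpolation=2)]))
```

```text
(no output)
```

View pics/c4.png

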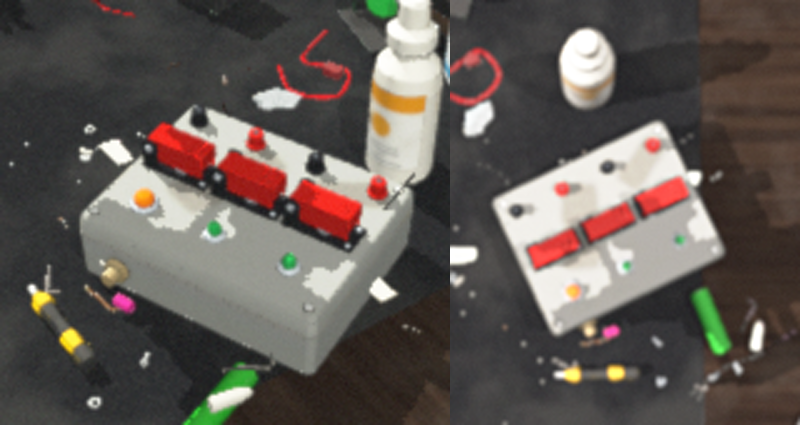

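All three guards lie shut: (180,152), (250,180) and (325,210) in the scene half of the picture. The box, screwdriver, cell and bottle are where they were, and the hand is clear.

```bash
python3 -c "
from plant import r
print(r.close_job())"
```

```text
the job is handed in; nothing more can be done
None
```

All three guards were folded shut in order, starting at the amber lamp; the box and loose things look unmoved in the last picture, the hand is clear, and the job was handed in at about 12.5 s.

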